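# Clear the jammed tubes of the mosaic studio's bar rack

### The job

Marble bars are jammed at the bottom of some tubes of the tilting rack. Slide the white catch tray under the outlet side of the stand, tip the rack fully towards the robot, take the push rod out of its holder and push it down through each jammed tube until every bar is out and lying in the tray. Then stand the rod back in its holder and set the rack upright again, leaving the other things on the table where they are.

Things in the scene. Friction and masses are not known exactly. Their poses are not given: they have to be found in the camera images.
- stand: grey stand of the tube rack, fixed, 164 mm wide (y), cheeks 159 mm high. Origin on the table straight below the tilt axis, midway between the cheeks; x points away from the robot's side, y to the left. Its base lies from x -60 to +14 mm; the tilt axis runs along y at z 140 mm. A block with its top at z 72 mm closes the tubes from below while the rack is upright
- catch (a point): point fixed to the stand, on the table at x +85 mm, y 0 in its frame: with the rack tipped, what drops from the outlets lands 40 to 110 mm ahead of the stand's origin in +x, so a tray centred on this point, long side along the stand's y, catches it and just clears the base
- rack (a joint): tilt of the rack about the stand's y axis: 0 upright, 0.5 rad fully tipped at its stop, mouths leaning to -x (the robot), outlets swung out to +x. Friction hinge (0.35 N m): it stays where left. The rack is three parallel square aluminium tubes side by side, 120 mm long, 34 mm outside, bore 28 mm, open at both ends, the tilt axis through their middle, with a 14 mm viewing slot on the +x side
- knob (a point): centre of the black ball knob, 28 mm across, on an upright 10 mm rod at the rack's +y side; 100 mm from the tilt axis (along the tubes) and 100 mm to +y of the rack's middle. Moves and turns with the rack; its z axis is the tubes' axis, pointing to the mouths
- mouth0 (a point): centre of the upper opening of the left (+y) tube; turns with the rack, z axis along the tube and out of the mouth
- mouth1 (a point): centre of the upper opening of the middle tube; turns with the rack, z axis along the tube and out of the mouth
- mouth2 (a point): centre of the upper opening of the right (-y) tube; turns with the rack, z axis along the tube and out of the mouth
- outlet0 (a point): centre of the lower opening of the left (+y) tube, 120 mm below its mouth along the tube. In the lowest 27 mm of the +x side a spring leaf wedges the bar: pushing it past takes about 5 to 15 N along the tube, and the bar drops only once its upper end has left the outlet (rod foot about 8 to 12 mm beyond the outlet)
- outlet1 (a point): centre of the lower opening of the middle tube, 120 mm below its mouth along the tube. In the lowest 27 mm of the +x side a spring leaf wedges the bar: pushing it past takes about 5 to 15 N along the tube, and the bar drops only once its upper end has left the outlet (rod foot about 8 to 12 mm beyond the outlet)
- outlet2 (a point): centre of the lower opening of the right (-y) tube, 120 mm below its mouth along the tube. In the lowest 27 mm of the +x side a spring leaf wedges the bar: pushing it past takes about 5 to 15 N along the tube, and the bar drops only once its upper end has left the outlet (rod foot about 8 to 12 mm beyond the outlet)
- bar0: square marble bar 24 x 24 x 55 mm, about 85 g, wedged at the bottom of the left tube at the start (lower end about 20 mm above the outlet); may be absent. Origin at the centre of one small end (the lower one at the start), z along its length
- bar1: square marble bar 24 x 24 x 55 mm, about 85 g, wedged at the bottom of the middle tube at the start (lower end about 20 mm above the outlet); may be absent. Origin at the centre of one small end (the lower one at the start), z along its length
- bar2: square marble bar 24 x 24 x 55 mm, about 85 g, wedged at the bottom of the right tube at the start (lower end about 20 mm above the outlet); may be absent. Origin at the centre of one small end (the lower one at the start), z along its length
- tray: loose white plastic catch tray, 130 (x) x 210 (y) x 34 mm high, walls 4 mm, floor 4 mm, 250 g, with a solid fin for gripping on its -y end: 12 mm thick (x), 40 mm high, reaching 90 mm beyond the end. Slides easily on the table. Origin on the table under the tray's centre (fin not counted)
- tray_grip (a point): point to grip in the tray's fin, at y -170 mm, 35 mm above the table; close the fingers along the tray's x
- rod: push rod, 195 mm long: steel shaft 16 mm thick and 145 mm long, flat foot, then a round wooden handle 22 mm thick and 50 mm long at the top; 120 g. Stands upright in the holder at the start. Origin at the centre of the foot, z along the rod to the handle
- holder: white round ceramic tool holder, fixed, 90 mm high, 44 mm across at the rim, 36 to 40 mm inside, floor 10 mm thick. Origin on the table under its centre
- bottle: bystander, leave alone: clear water bottle, 190 mm high; origin under its centre
- cutter: bystander, leave alone: red utility knife lying on the table, 150 mm; origin under its middle
- slab: bystander, leave alone: flat marble slab 80 x 60 x 14 mm; origin under its centre
- potlet: bystander, leave alone: orange plastic cup, 75 mm high; origin under its centre
Things that resemble listed ones, but are neither listed nor needed, are in the scene too. There is more than one size of the stand; the job needs the larger.

How it is judged (in metres and radians):
On the way, in this order (a step that is already met when the one before it is completed fails the run):
1. the rack is tipped fully over (more than 0.42 rad) (value of joint rack above 0.42 rad), for 0.2 s.
2. with the rack tipped, the rod's foot has been pushed down a tube to near its outlet (value of joint rack above 0.42 rad and (distance between rod and outlet0 below 0.03 m or distance between rod and outlet1 below 0.03 m or distance between rod and outlet2 below 0.03 m)), for 0.1 s.
3. every bar that was jammed lies in the tray (x of bar0 in the frame of tray between -0.062 and 0.062 m and y of bar0 in the frame of tray between -0.102 and 0.102 m and z of bar0 in the frame of tray between 0 and 0.075 m and x of bar1 in the frame of tray between -0.062 and 0.062 m and y of bar1 in the frame of tray between -0.102 and 0.102 m and z of bar1 in the frame of tray between 0 and 0.075 m and x of bar2 in the frame of tray between -0.062 and 0.062 m and y of bar2 in the frame of tray between -0.102 and 0.102 m and z of bar2 in the frame of tray between 0 and 0.075 m), for 0.2 s.
At the end, for the whole second after the job is handed in: Every bar present lies at rest inside the tray, the tray stands flat on the table, the rack is upright (within 0.08 rad), and the rod stands at rest in its holder, foot at the bottom (all of step 3 and linear speed of each of bar0, bar1, bar2, rod below 0.03 m/s and angle between tray's own z axis and vertical below 0.06 rad and height (world z) of tray below 0.006 m and value of joint rack below 0.08 rad and horizontal distance between rod and holder below 0.022 m and height (world z) of rod below 0.02 m and angle between rod's own z axis and vertical below 0.3 rad); the robot touches nothing.
It fails at once if a bystander (bottle, knife, slab or cup) is moved more than 40 mm (distance of any of bottle, cutter, slab, potlet from where it was at the start of the episode above 0.04 m).
Of bar0, bar1, bar2 only 2 to 3 are there at a start; the rules pass over those that are not, and their reading is None.
At some moment in a run one of tray may be knocked a few centimetres aside while the robot is not near it.
It also fails if it takes over 200 s, if anything falls off the work surface, if the arm or the gripper's body presses on something with over 40 N, if the wrist force passes 120 N, or if a joint passes its speed limit or range.

### The arm

A 7-joint arm with a two-finger parallel gripper is mounted at the origin on the work surface. World frame = base frame: x ahead of the robot, y to its left, z up, the work surface at z = 0. Lengths are in mm, angles in rad, forces in N, time in s.
With the tool pointing down it reaches from about 350 to 900 mm from the base axis. Payload 7.2 kg.
Tool frame: the origin (TCP) lies midway between the tips of the shut fingers; the grasp point (between the pads) lies 19 mm behind it (env.grasp_offset is the distance from the TCP to the grasp point, in mm); z points along the fingers, y is the line along which they close (so a half turn about z gives the same grasp; the last joint's range is limited). The gripper opens to 88 mm and grips with 3 to 60 N. Pads are 20 mm wide; open, the fingers measure 115 mm over their backs; the gripper's body (75 mm by 178 mm) begins 61 mm behind the grasp point.
Start: joints at [1.053, 0.411, -0.013, 1.596, 0.006, 1.134, -0.082], TCP at [271.73, -562.843, 222.653] pointing down, gripper open.
Joint ranges: [-2.95, 2.95], [-0.29, 1.99], [-1.47, 1.44], [0.14, 2.54], [-1.03, 4.17], [0.13, 1.85], [-2.86, 2.86]. Speed limits (rad/s): [2.39, 2.39, 3.01, 3.01, 3.14, 3.14, 3.14].

### API

Orientations are given as a unit quaternion [x, y, z, w].
In Python, from rig import get_obs, optics, env gives the robot as it stands.
- The arm moves only by the tool arm_command, never from a script. Its argument "rows" is text: rows parted by semicolons, each of 4 numbers parted by spaces: the shift along the world's x, y, z in cm, then the turn about the world's z in rad. In form: dx dy dz spin; .... A call has 1 to 8 rows; each row shifts and turns the commanded pose from where the row before left it; what a row does not reach is not made up. A row lasts 1/8 s, in which the tool goes at most 62.5 mm and 10.7 degrees, less where a joint would pass 70% of its speed; a pose out of reach is approached as far as the arm can. A call with a gripper value outside its range is refused whole. "jaw" is the closure, from 0 (fully open) to 1 (shut), set as the call begins (left out, the last holds). The fingers move at their own pace and stop on an object; "newtons" is the grip in N (left out, the last holds). Time passes only in rows, so rows that do not move let the fingers close. It gives the time, the measured TCP pose, the force, the opening and the grip force at its end, in the units of the state.
- get_obs(): the state, without advancing time (a new reading comes with each control period).
- optics.grab_frame(name): name is "scene" or "top"; returns the picture (400x640x3 uint8, red, green, blue); there is no depth.
- optics.camera_model(name): a dict with "fovy" (degrees; the focal length in pixels is half the picture's height over the tangent of half this angle, whatever the lens; pixels are square), "cx", "cy" (the principal point, pixels), "dist_coeffs" ([k1, k2, p1, p2, k3] as OpenCV has them; the pictures are not rectified), "camera_from_world" (4x4, takes a point from world to camera coordinates). Camera axes: x right, y down, z forward; pixel columns grow to the right and rows downward; lengths in mm; the calibration is good to about 2 mm. A picture is of the moment at which its call begins. camera_model takes no time and is no camera call.
- env.finish_job(): hands the job in; it is judged then, once.
The state is a dict: "time": time; "joint_pos": joint angles; "joint_vel": joint speeds; "joint_torque": joint torques, N m; "tool_pos": TCP position; "tool_rot": TCP orientation; "wrist_force": force on the tool from outside, world axes, zero at the start; "moment": the same for the moment, N m; "grip_width": opening from 0.0 (shut) to 1.0 (fully open); "grip_force": force on a finger pad.
Only numpy, scipy, OpenCV 4.12 (cv2) and the standard library are available. Lean on these libraries where they do the work, as an engineer would, in place of code of your own. Each camera call takes 0.05 s, during which the arm holds its last target. There are 200 camera calls.

## Working session

There is one attempt and no reset: what is moved stays moved. The work goes in short steps, Python scripts to look and compute and a tool call to move; the robot and the scene stay as the last step left them, time stands still between calls to the robot, and variables do not carry over. Pictures are saved under pics/ and viewed, at most 14 in all, crops included, and the job is handed in when it is done.

Besides the shell and the picture viewer there is one more tool, called after "Emit:" in YAML: its name, and indented under it one key for each argument. arm_command: Moves the arm, as the interface text tells. Its arguments: {"type":"object","properties":{"rows":{"type":"string"},"jaw":{"type":"number"},"newtons":{"type":"number"}},"required":["rows"]}

```bash
mkdir -p pics
cat > h.py <<'E'
import numpy as np, cv2
from rig import get_obs, optics, env
def K(n):
    m=optics.camera_model(n); f=200/np.tan(np.radians(m["fovy"])/2)
    return np.array([[f,0,m["cx"]],[0,f,m["cy"]],[0,0,1.]]),np.array(m["dist_coeffs"],float),np.array(m["camera_from_world"],float)
def px(n,P):
    k,d,T=K(n); return cv2.projectPoints(np.array(P,float).reshape(-1,3),cv2.Rodrigues(T[:3,:3])[0],T[:3,3],k,d)[0].reshape(-1,2)
def ray(n,uv):
    k,d,T=K(n); p=cv2.undistortPoints(np.array(uv,float).reshape(-1,1,2),k,d).reshape(-1,2)
    R=T[:3,:3]; return -R.T@T[:3,3], np.c_[p,np.ones(len(p))]@R
def onz(n,uv,z):
    c,D=ray(n,uv); return c+D*((np.asarray(z)-c[2])/D[:,2])[:,None]
def tri(a,b):
    # a in scene, b in top
    c1,d1=ray("scene",a);c2,d2=ray("top",b);o=[]
    for u,v in zip(d1,d2):
        A=np.c_[u,-v]; s=np.linalg.lstsq(A,c2-c1,rcond=None)[0]; p,q=c1+s[0]*u,c2+s[1]*v; o.append(np.r_[(p+q)/2,np.linalg.norm(p-q)])
    return np.array(o)
def shot(n,name,crop=None,s=1):
    i=optics.grab_frame(n)[:,:,::-1]
    if crop: x0,y0,x1,y1=crop; i=i[y0:y1,x0:x1]
    if s!=1: i=cv2.resize(i,None,fx=s,fy=s,interpolation=cv2.INTER_CUBIC)
    cv2.imwrite(f"pics/{name}.png",i)
E
python3 - <<'E'
from h import *
shot("scene","s0");shot("top","t0")
np.set_printoptions(suppress=True,precision=3)
for n in("scene","top"):
    k,d,T=K(n);print(k[0,0],k[0,2],k[1,2],d,-T[:3,:3].T@T[:3,3],T[2,:3])
o=get_obs();print(o,env.grasp_offset)
E
```

```text
445.8511607949641 316.3540521802721 189.71239227849856 [0.01 0.   0.   0.   0.  ] [1440.108  575.468  977.041] [-0.661 -0.434 -0.612]
389.4480797671521 322.40232377869825 194.95819621948368 [-0.079  0.     0.     0.     0.   ] [ 327.906    5.595 1299.838] [ 0.187 -0.017 -0.982]
{'time': 0.1, 'joint_pos': array([ 1.053,  0.412, -0.013,  1.597,  0.006,  1.134, -0.082]), 'joint_vel': array([-0.002, -0.002,  0.001, -0.002, -0.001, -0.   ,  0.   ]), 'joint_torque': array([  0.002, -58.91 ,   0.643, -29.171,  -0.054,   0.014,   0.   ]), 'tool_pos': array([ 271.498, -562.451,  221.909]), 'tool_rot': array([ 0.975,  0.223, -0.   , -0.001]), 'wrist_force': array([0.172, 0.476, 0.035]), 'moment': array([ 0.007,  0.029, -0.011]), 'grip_force': 0.0, 'grip_width': 1.00408721740568} 18.700000000000003
```

View pics/s0.png

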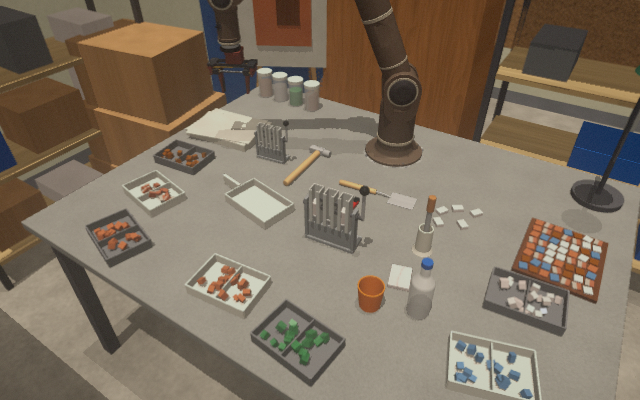

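View pics/t0.png

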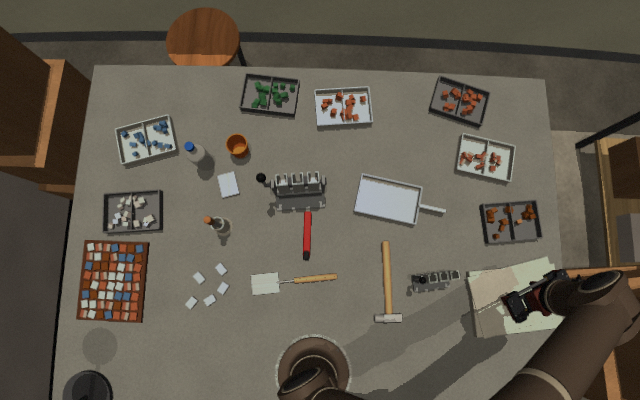

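The scene shows the large stand at scene (333,217) / top (298,188), and a smaller look-alike at scene (272,142) / top (435,280). The white tray with its fin is at scene (260,202) / top (388,199). Other trays, at top (343,107) and (485,157), have parts in them and no fin. The rod stands in its holder at scene (428,225) / top (217,225). The spatula at (300,280) and the hammer are not the rod. My choice is the large stand, the finned tray and the rod in the round holder. I'll check that with close crops.

Run:
```python
from h import *
shot("top","t1",(190,140,450,270),3)
shot("scene","s1",(210,160,450,270),3)
```

```text
(no output)
```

View pics/t1.png

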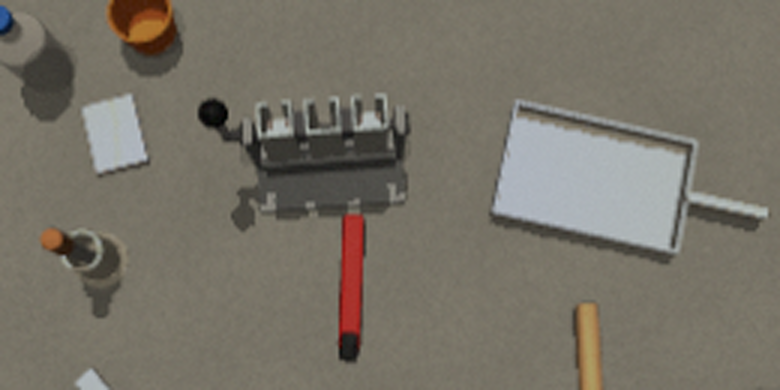

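View pics/s1.png

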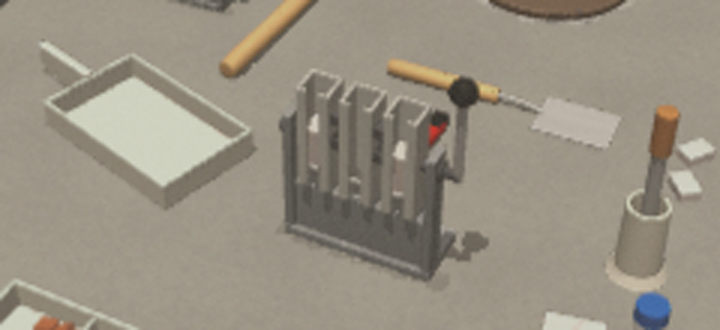

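The crops confirm the choice. The finned tray is empty, and its rim corners in the top crop are (516,102), (696,140), (678,253) and (492,215). The knob is at top crop (213,112) and scene crop (464,91). The rod leans in its holder. White bars show in the two outer slots at scene crop (315,135) and (400,160), and the middle tube looks dark.

Run:
```python
from h import *
np.set_printoptions(suppress=True,precision=1)
t=lambda a:np.array(a,float).reshape(-1,2)/3+[190,140]-.33
s=lambda a:np.array(a,float).reshape(-1,2)/3+[210,160]-.33
print("knob,rodtop,rim,cheekR,cheekL\n",tri(s([464,91,664,113,648,207,288,118,441,155]),t([213,112,57,240,83,250,403,115,247,130])))
print("mouth+x corners t2R,t0L z200\n",onz("top",t([386,95,258,103]),200))
c=onz("top",t([516,102,696,140,678,253,492,215]),34);print(c,c.mean(0))
print([np.linalg.norm(c[i]-c[(i+1)%4]) for i in range(4)])
print("fin end",onz("top",t([766,212,692,199]),40))
print("knob z240",onz("top",t([213,112]),240),"rim90",onz("top",t([83,250]),90),"rodtop 200",onz("top",t([57,240]),200))
c=onz("scene",s([47,104,133,57,252,133,166,188]),34);print("tray scene",c,c.mean(0))
print("base scene +x edge",onz("scene",s([287,229,430,277]),0))
print("cutter",onz("top",t([353,217,348,357]),10))
```

```text
knob,rodtop,rim,cheekR,cheekL
 [[575.9 161.5 239.3   0.9]
 [456.8 309.8 197.3   1.5]
 [460.5 312.9  83.3   1.4]
 [599.5 -16.8 147.    2.2]
 [577.  140.7 155.2   5.3]]
mouth+x corners t2R,t0L z200
 [[607.    0.3 200. ]
 [595.4 123.8 200. ]]
[[ 645.4 -146.1   34. ]
 [ 607.9 -348.9   34. ]
 [ 480.3 -325.9   34. ]
 [ 517.1 -120.3   34. ]] [ 562.7 -235.3   34. ]
[np.float64(206.2260875977644), np.float64(129.6986573068505), np.float64(208.8221248805584), np.float64(130.90194992693893)]
fin end [[ 527.4 -424.    40. ]
 [ 539.8 -341.1   40. ]]
knob z240 [[575.9 161.  240. ]] rim90 [[460.  310.6  90. ]] rodtop 200 [[456.8 308.3 200. ]]
tray scene [[ 611.2 -341.9   34. ]
 [ 488.2 -316.8   34. ]
 [ 527.9 -115.    34. ]
 [ 650.9 -138.8   34. ]] [ 569.5 -228.1   34. ]
base scene +x edge [[604.7 -17.1   0. ]
 [584.6 143.8  -0. ]]
cutter [[514.2  32.4  10. ]
 [359.7  33.2  10. ]]
```

Run:
```python
from h import *
np.set_printoptions(suppress=True,precision=1)
print("cup rim75, bottle cap, bins near edges z30, slab",onz("top",[[237.5,145],[189.5,147],[315,127],[371,125],[271,116],[460,172],[512,181],[230,184]],[75,190,30,30,30,30,30,14]))
y=np.array([-.115,.993,0]);x=np.array([.993,.115,0]);C=np.array([672,71.7,34])
print("tray target corners",[C+a*65*x+b*105*y for a in(1,-1) for b in(1,-1)])
```

```text
cup rim75, bottle cap, bins near edges z30, slab [[ 720.2  267.3   75. ]
 [ 673.5  386.1  190. ]
 [ 807.    15.    30. ]
 [ 820.9 -178.4   30. ]
 [ 842.7  168.3   30. ]
 [ 663.  -484.7   30. ]
 [ 637.2 -668.5   30. ]
 [ 601.7  296.5   14. ]]
tray target corners [array([724.5, 183.4,  34. ]), array([748.6, -25.1,  34. ]), array([595.4, 168.5,  34. ]), array([619.5, -40. ,  34. ])]
```

Emit:
arm_command:
  rows: "4 2 0 0.18;4 2 0 0.18;4 2 0 0.18;4 2 0 0.18;5 4 0 0.18;5 4 0 0.035;0 0 0 0;0 0 0 0"
  jaw: 0

```text
time: 1.2
tool_pos: [529.0, -405.0, 222.2]
tool_rot: [0.77, 0.638, -0.0, -0.0]
wrist_force: [0.5, -0.4, -0.7]
grip_width: 0.999
grip_force: 0.0
```

Emit:
arm_command:
  rows: "0.5 0.6 -5 0;0 0 -5 0;0 0 -5 0;0 0 -3 0;0 0 -1.5 0;0 0 -0.9 0;0 0 0 0;0 0 0 0"

```text
time: 2.2
tool_pos: [535.0, -399.3, 20.0]
tool_rot: [0.77, 0.638, 0.0, 0.001]
wrist_force: [-0.1, -0.7, -0.3]
grip_width: 1.0
grip_force: 0.0
```

Emit:
arm_command:
  rows: "0 0 0 0;0 0 0 0;0 0 0 0;0 0 0 0;0 0 0 0"
  jaw: 1
  newtons: 30

```text
time: 2.82
tool_pos: [534.3, -398.7, 18.6]
tool_rot: [0.77, 0.638, 0.0, -0.0]
wrist_force: [-0.0, 0.0, 0.7]
grip_width: 0.47
grip_force: 0.0
```

Emit:
arm_command:
  rows: "0 0 -0.2 0;0 0 0 0;0 0 0 0;0 0 0 0"

```text
time: 3.32
tool_pos: [534.3, -398.7, 16.5]
tool_rot: [0.77, 0.638, -0.0, -0.0]
wrist_force: [0.9, -0.3, -1.0]
grip_width: 0.134
grip_force: 30.0
```

Emit:
arm_command:
  rows: "2 0.5 0 0.03;3.5 1 0 0.06;3.5 1.2 0 0.06;3.5 1.3 0 0.06;3.5 1.2 0 0.06;2.5 0.8 0 0.03;0 0 0 0"

```text
time: 4.2
tool_pos: [722.2, -335.7, 16.6]
tool_rot: [0.665, 0.747, 0.002, 0.0]
wrist_force: [2.2, 1.6, 2.7]
grip_width: 0.135
grip_force: 30.0
```

Run:
```python
from h import *
shot("top","t2",(250,90,450,240),4)
```

```text
(no output)
```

View pics/t2.png

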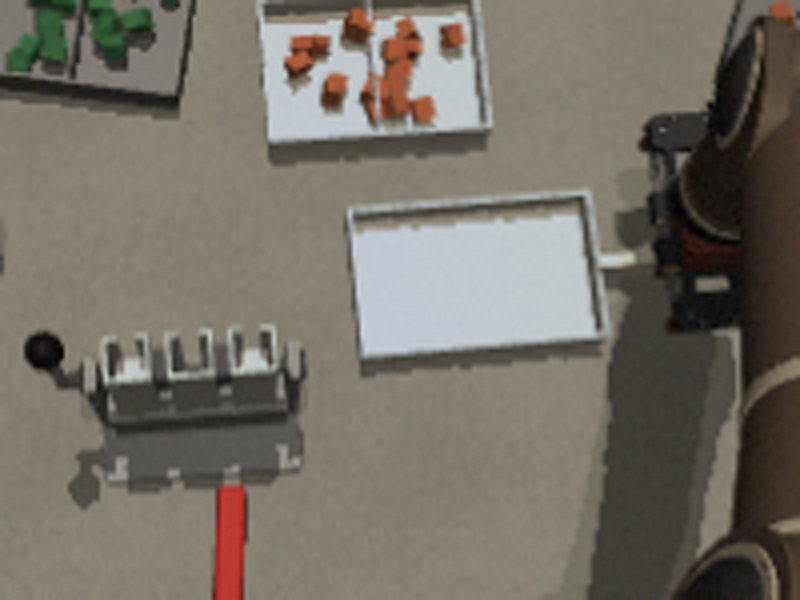

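The tray is still gripped and empty. Its rim corners are at (347,208), (592,190), (607,345) and (360,357) in the crop, nearly parallel to the stand. The knob is at (44,351).

Run:
```python
from h import *
np.set_printoptions(suppress=True,precision=3)
t=lambda a:np.array(a,float).reshape(-1,2)/4+[250,90]-.37
c=onz("top",t([347,208,592,190,607,345,360,357]),34);print(c,c.mean(0))
d=c[0]-c[1]+c[3]-c[2];print("yaw",np.arctan2(-d[0],d[1]))
k=onz("top",t([44,351]),240);m=onz("top",t([106,341,273,327]),200);ch=onz("top",t([90,375,294,360]),155);print(k,m,ch)
for e in(m,ch):
    d=e[0]-e[1];print(np.arctan2(-d[0],d[1]),e.mean(0))
```

```text
[[ 755.171  -59.236   34.   ]
 [ 778.559 -269.741   34.   ]
 [ 641.883 -280.418   34.   ]
 [ 625.266  -72.302   34.   ]] [ 700.22  -170.424   34.   ]
yaw 0.0952742507985336
[[574.818 161.01  240.   ]] [[592.844 122.343 200.   ]
 [606.804   1.586 200.   ]] [[577.098 137.902 155.   ]
 [593.059 -15.081 155.   ]]
0.1150995082163314 [599.824  61.965 200.   ]
0.10395598807475083 [585.079  61.411 155.   ]
```

Emit:
arm_command:
  rows: "-0.2 2 0 0.01;-0.4 3.6 0 0;-0.5 4 0 0;-0.5 4 0 0;-0.5 4 0 0;-0.5 4 0 0;-0.45 2.4 0 0;0 0 0 0"

```text
time: 5.25
tool_pos: [688.0, -96.5, 16.8]
tool_rot: [0.661, 0.751, 0.0, -0.0]
wrist_force: [0.0, -0.2, -1.9]
grip_width: 0.135
grip_force: 30.0
```

Emit:
arm_command:
  rows: "0 0 0 0;0 0 0 0;0 0 0 0;0 0 0 0"
  jaw: 0.4

```text
time: 5.75
tool_pos: [688.9, -99.4, 16.6]
tool_rot: [0.662, 0.749, -0.0, 0.0]
wrist_force: [-0.4, -0.1, -0.1]
grip_width: 0.55
grip_force: 0.0
```

Emit:
arm_command:
  rows: "0 0 5 0;0 0 6 0;0 0 6 0;0 0 5 0;0 0 4 -0.18;-1 3 1 -0.18;-2 4 0 -0.18;-2 4 0 -0.18"

```text
time: 6.75
tool_pos: [638.3, 12.2, 286.8]
tool_rot: [0.885, 0.465, 0.0, -0.0]
wrist_force: [-0.8, 0.2, 0.4]
grip_width: 0.601
grip_force: 0.0
```

Emit:
arm_command:
  rows: "-2 4 0 -0.18;-2 4 0 -0.18;-1.5 4 0 -0.18;-0.9 3 0 -0.18;0 0 0 -0.12;0 0 0 0;0 0 0 0"

```text
time: 7.62
tool_pos: [575.0, 160.7, 286.7]
tool_rot: [0.998, 0.068, 0.0, 0.0]
wrist_force: [0.0, -0.2, -1.0]
grip_width: 0.598
grip_force: 0.0
```

Run:
```python
from h import *
np.set_printoptions(suppress=True,precision=3)
o=get_obs();print(o['joint_pos'],o['tool_pos'],o['tool_rot'])
shot("scene","s2",(270,110,430,230),5)
```

```text
[-0.228  0.325 -0.166  1.571  0.056  1.25  -1.837] [575.006 160.709 286.657] [0.998 0.068 0.    0.   ]
```

View pics/s2.png

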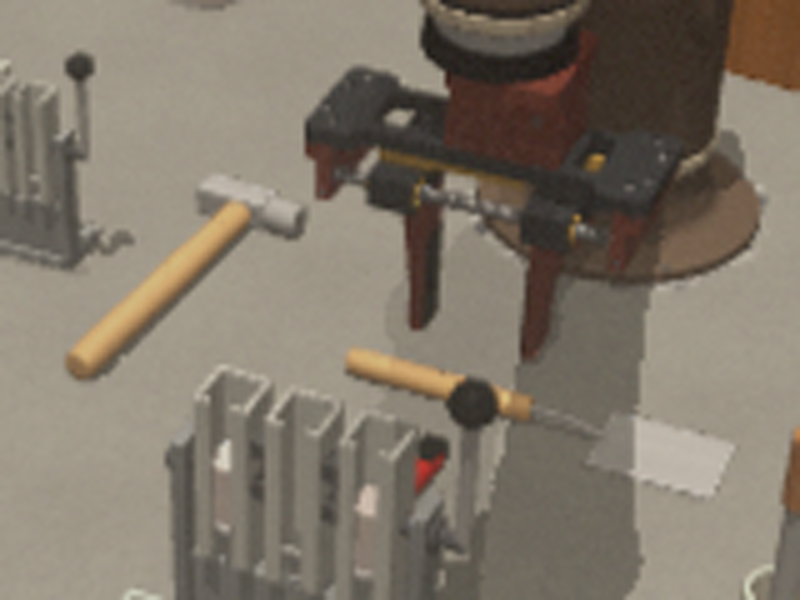

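The gripper is above the knob, with the knob at crop (472,402) centred below the fingers. Bars are visible in the left slot (222,480) and the right slot (368,510), and the middle slot is empty.

Emit:
arm_command:
  rows: "0 0 -3 -0.02;0 0 -2 0;0 0 -1.5 0;0 0 0 0;0 0 0 0"

```text
time: 8.3
tool_pos: [575.3, 161.3, 222.4]
tool_rot: [0.998, 0.057, 0.0, -0.0]
wrist_force: [-0.3, 0.4, -0.2]
grip_width: 0.6
grip_force: 0.0
```

Emit:
arm_command:
  rows: "0 0 0 0;0 0 0 0;0 0 0 0;0 0 0 0;0 0 0 0;0 0 0 0"
  jaw: 1
  newtons: 20

```text
time: 9.05
tool_pos: [575.0, 161.4, 222.0]
tool_rot: [0.998, 0.057, 0.0, -0.0]
wrist_force: [-1.9, 0.7, 2.7]
grip_width: 0.31
grip_force: 20.0
```

Emit:
arm_command:
  rows: "-1 -0.1 -0.05 0;-1 -0.1 -0.15 0;-0.95 -0.1 -0.25 0;-0.95 -0.1 -0.35 0;-0.9 -0.1 -0.4 0;-0.3 -0.03 -0.15 0;0 0 0 0;0 0 0 0"

```text
time: 10.05
tool_pos: [524.0, 156.1, 208.8]
tool_rot: [0.998, 0.057, 0.001, -0.0]
wrist_force: [2.5, 0.3, 6.5]
grip_width: 0.308
grip_force: 20.0
```

Emit:
arm_command:
  rows: "0 0 0 0;0 0 0 0;0 0 0 0;0 0 0 0"
  jaw: 0.4

```text
time: 10.55
tool_pos: [523.5, 155.8, 207.8]
tool_rot: [0.998, 0.057, -0.0, 0.0]
wrist_force: [0.5, 0.1, -0.4]
grip_width: 0.597
grip_force: 0.0
```

Emit:
arm_command:
  rows: "0 0 3 0;0 0 5 0;0 0 5 0;-1 1 2 0;-2 3 0 0;-2 3 0 0;0 2 0 0;0 0 0 0"

```text
time: 11.55
tool_pos: [473.2, 247.2, 358.0]
tool_rot: [0.998, 0.059, -0.0, -0.0]
wrist_force: [0.2, 0.0, -0.1]
grip_width: 0.597
grip_force: 0.0
```

Run:
```python
from h import *
shot("top","t3",(190,90,400,240),3.8)
```

```text
(no output)
```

View pics/t3.png

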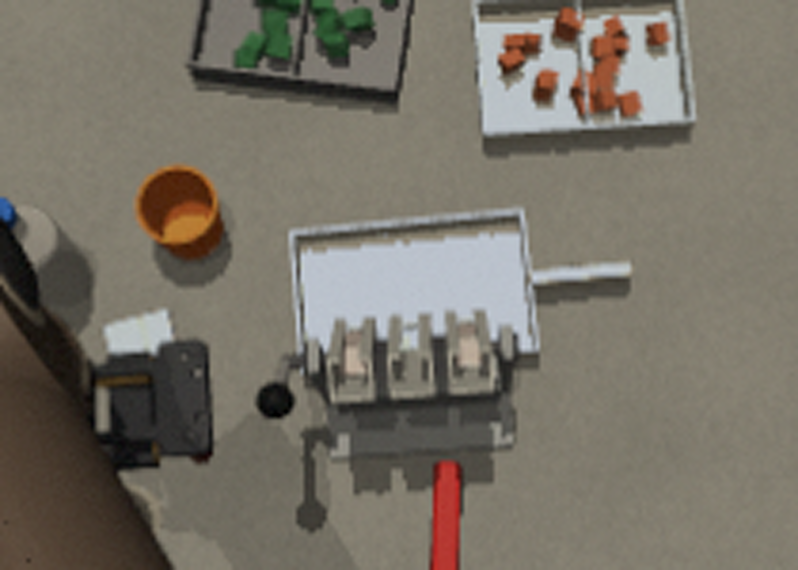

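The rack is tipped, with bars in the left and right tubes at (352,355) and (470,345) and the middle tube empty. The tray is under the outlets with its fin at (585,272). The knob is at (275,400). Next is the rod.

Run:
```python
from h import *
np.set_printoptions(suppress=True,precision=3)
t=lambda a:np.array(a,float).reshape(-1,2)/3.8+[190,90]-.37
k=onz("top",t([275,400]),228)[0];y=np.array([-.11,.994]);x=np.array([.994,.11]);O=np.array([584,61.5])
S=lambda p:(np.dot(p[:2]-O,x),np.dot(p[:2]-O,y))
print("knob",S(k)); 
for p in onz("top",t([292,230,523,211,538,353]),34):print("tray corner",S(p))
print("mouth outer -x corners",[S(p) for p in onz("top",t([330,402,498,390]),184.5)])
```

```text
knob (np.float64(-45.77844536779099), np.float64(100.36234455459775))
tray corner (np.float64(145.69159568010414), np.float64(99.80885205764233))
tray corner (np.float64(146.78568805410652), np.float64(-106.74625730916073))
tray corner (np.float64(16.1622335459637), np.float64(-108.35470237463583))
mouth outer -x corners [(np.float64(-42.063761054338585), np.float64(63.63889891551644)), (np.float64(-43.257770991523216), np.float64(-65.44634011316617))]
```

Emit:
arm_command:
  rows: "-0.7 3 0 0;-0.8 3.2 0 0;0 0 -5 0;0 0 -5 0;0 0 -5 0;0 0 -3 0;0 0 -1.5 0;0 0 0 0"

```text
time: 12.6
tool_pos: [459.0, 307.0, 162.7]
tool_rot: [0.998, 0.057, -0.001, 0.0]
wrist_force: [-0.4, -0.2, 0.2]
grip_width: 0.598
grip_force: 0.0
```

Emit:
arm_command:
  rows: "0 0 0 0;0 0 0 0;0 0 0 0;0 0 0 0;0 0 0 0;0 0 0 0"
  jaw: 1
  newtons: 25

```text
time: 13.35
tool_pos: [459.0, 308.1, 163.4]
tool_rot: [0.998, 0.057, 0.0, -0.0]
wrist_force: [0.3, -0.4, 2.6]
grip_width: 0.246
grip_force: 25.0
```

Emit:
arm_command:
  rows: "0 0 2.3 0;0 0 2.4 0;0 0 0 0;-1.3 -0.15 -0.1 0;-1.3 -0.15 -0.2 0;-1.3 -0.15 -0.3 0;-1.3 -0.15 -0.3 0;-1.2 -0.1 -0.4 0"

```text
time: 14.35
tool_pos: [393.6, 300.7, 196.8]
tool_rot: [0.998, 0.058, -0.0, 0.0]
wrist_force: [1.5, 0.7, 1.7]
grip_width: 0.242
grip_force: 25.0
```

Emit:
arm_command:
  rows: "-1.1 -0.1 -0.3 0;0 0 0 0;-1 -0.1 2 0;-1.5 -0.15 2.8 0;0 0 2 0;0 0 2 0;0 0 0 0"

```text
time: 15.22
tool_pos: [359.2, 297.5, 282.9]
tool_rot: [0.998, 0.057, 0.0, -0.0]
wrist_force: [1.1, -0.4, -0.8]
grip_width: 0.245
grip_force: 25.0
```

Run:
```python
from h import *
i=optics.grab_frame("scene")[100:250,330:500,::-1];j=optics.grab_frame("top")[150:300,150:320,::-1]
cv2.imwrite("pics/c4.png",cv2.resize(np.hstack([i,j]),None,fx=2.35,fy=2.35,interpolation=cv2.INTER_CUBIC))
```

```text
(no output)
```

View pics/c4.png

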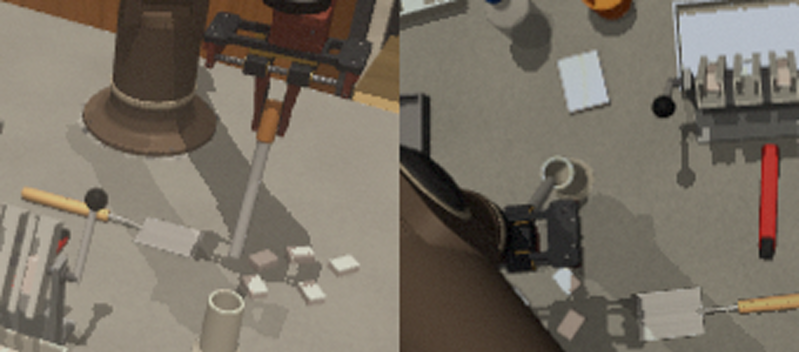

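The rod is out of the holder, held tilted. Its foot is at scene crop (237,255) and top crop (553,180).

Run:
```python
from h import *
np.set_printoptions(suppress=True,precision=3)
f=tri(np.array([[237,256]])/2.35+[330,100]-.3,np.array([[152,181]])/2.35+[150,150]-.3)[0]
o=get_obs();g=o['tool_pos']+[0,0,18.7];print(f,g,g-f[:3],np.linalg.norm(g-f[:3]))
d=g-f[:3];print(np.arctan2(-(d[0]*.994+d[1]*.11),d[2]),d[0]*-.11+d[1]*.994)
# foot from scene ray constrained to plane through g containing stand x,z
c,D=ray("scene",np.array([[237,256]])/2.35+[330,100]-.3);n=np.array([-.11,.994,0]);s=np.dot(g-c,n)/np.dot(D[0],n);p=c+s*D[0];d=g-p;print(p,np.linalg.norm(d),np.arctan2(-(d[0]*.994+d[1]*.11),d[2]))
```

```text
[441.48  308.041 144.264   6.529] [358.584 296.944 299.964] [-82.896 -11.097 155.7  ] 176.74122503544038
0.4928468354050353 -1.9121982272310394
[407.711 302.38  117.871] 188.6817578124617 0.26506906265101043
```

Emit:
arm_command:
  rows: "0 0 4 0;0 0 4 0;1 -2 3.8 0;1.2 -4 0 0;1.3 -4 0 0;1.3 -4 0 0;1.3 -4 0 0;1 -2.7 0 0"

```text
time: 16.32
tool_pos: [429.9, 88.2, 398.8]
tool_rot: [0.998, 0.056, -0.001, 0.0]
wrist_force: [0.0, -0.1, -1.7]
grip_width: 0.242
grip_force: 25.0
```

Run:
```python
from h import *
print(get_obs()['tool_pos'])
i=optics.grab_frame("scene")[90:240,290:460,::-1];j=optics.grab_frame("top")[140:290,220:390,::-1]
cv2.imwrite("pics/c5.png",cv2.resize(np.hstack([i,j]),None,fx=2.35,fy=2.35,interpolation=cv2.INTER_CUBIC))
```

```text
[429.86468429  88.20657672 398.79369396]
```

View pics/c5.png

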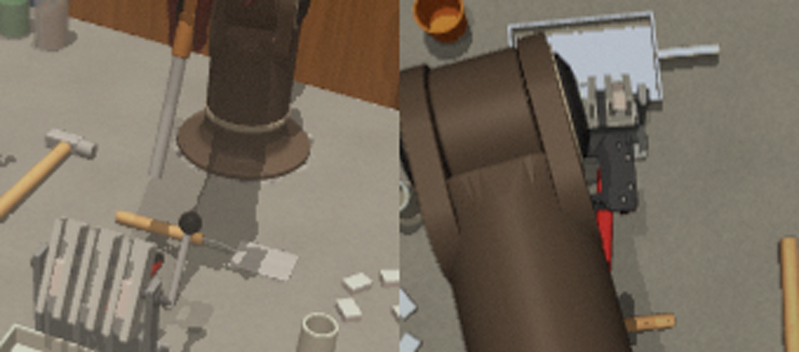

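The foot is at scene crop (155,177) above the tipped rack, and the top view is hidden by the arm. I'll compare the foot and mouths with their predicted pixels.

Run:
```python
from h import *
np.set_printoptions(suppress=True,precision=1)
O=np.array([584,61.5,0]);x=np.array([.994,.11,0]);y=np.array([-.11,.994,0]);z=np.array([0,0,1])
g=get_obs()['tool_pos']+[0,0,18.7]
q=lambda P:(px("scene",P)-[290,90]+.3)*2.35
for t in(.45,.49,.53):
  for L in(172,):print(t,"foot",q(g+L*(np.sin(t)*x-np.cos(t)*z)))
for t in(.47,.5):
  u=-np.sin(t)*x+np.cos(t)*z;w=np.cos(t)*x+np.sin(t)*z
  for i in(46,-46):
    print(t,i,[q(O+140*z+i*y+60*u+a*17*w+b*17*y)[0] for a in(1,-1) for b in(1,-1)])
```

```text
0.45 foot [[155.4 171.9]]
0.49 foot [[153.6 172.4]]
0.53 foot [[151.8 172.6]]
0.47 46 [array([148.7, 245.6]), array([122.6, 237.9]), array([157.9, 241.7]), array([132.3, 234.2])]
0.47 -46 [array([ 79.3, 225.1]), array([ 54.6, 217.7]), array([ 89.9, 221.7]), array([ 65.6, 214.6])]
0.5 46 [array([149.3, 245. ]), array([123.2, 237.3]), array([158.2, 241.9]), array([132.7, 234.4])]
0.5 -46 [array([ 80. , 224.5]), array([ 55.3, 217.2]), array([ 90.3, 222. ]), array([ 66.1, 214.8])]
```

Emit:
arm_command:
  rows: "0.95 0.1 -1.75 0;0.95 0.1 -1.75 0;0.95 0.1 -1.75 0;0.25 0.05 -0.4 0;0 0 0 0;0 0 0 0;0 0 0 0"

```text
time: 17.3
tool_pos: [460.9, 94.1, 344.3]
tool_rot: [0.998, 0.057, 0.001, -0.0]
wrist_force: [0.4, 0.3, -1.9]
grip_width: 0.244
grip_force: 25.0
```

Run:
```python
from h import *
np.set_printoptions(suppress=True,precision=1)
O=np.array([584,61.5,0]);x=np.array([.994,.11,0]);y=np.array([-.11,.994,0]);z=np.array([0,0,1])
g=get_obs()['tool_pos']+[0,0,18.7];d=g-O-140*z
for t in(.49,.5): 
  u=-np.sin(t)*x+np.cos(t)*z;w=np.cos(t)*x+np.sin(t)*z
  print(g,"along-from-mouth foot",d@u-60-172,"across",d@w,"y",d@y)
shot("scene","s6",(300,150,390,220),7)
```

```text
[460.9  94.1 363. ] along-from-mouth foot 20.671522056312483 across 0.10482971813538408 y 45.90072846950651
[460.9  94.1 363. ] along-from-mouth foot 20.65784030577933 across 2.6314975855464877 y 45.90072846950651
```

View pics/s6.png

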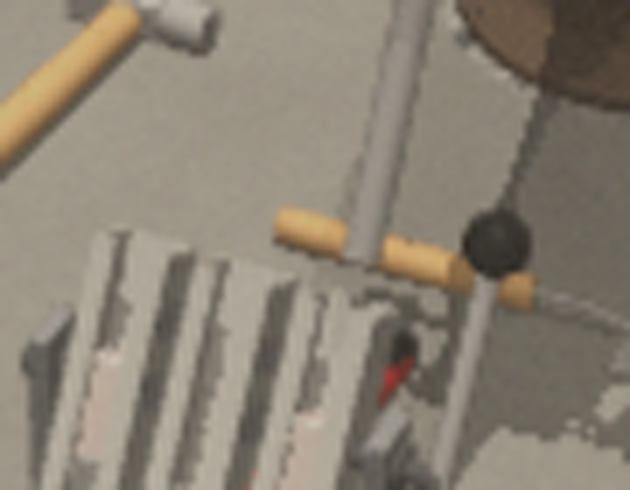

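The foot at crop (362,258) is lined up just above the left mouth, centred near (346,292). It sits about 3 mm to the right, so I'll insert with a small correction.

Emit:
arm_command:
  rows: "0 -0.2 0 0;0.47 0.05 -0.88 0;0.47 0.05 -0.88 0;0.47 0.05 -0.88 0;0.47 0.05 -0.88 0;0 0 0 0;0 0 0 0"

```text
time: 18.23
tool_pos: [479.7, 94.0, 308.5]
tool_rot: [0.998, 0.057, -0.0, 0.0]
wrist_force: [-0.1, 0.5, -1.0]
grip_width: 0.246
grip_force: 25.0
```

Emit:
arm_command:
  rows: "0.47 0.05 -0.88 0;0.47 0.05 -0.88 0;0.38 0.04 -0.7 0;0.38 0.04 -0.7 0;0.38 0.04 -0.7 0;0.38 0.04 -0.7 0;0 0 0 0"
  newtons: 45

```text
time: 19.1
tool_pos: [504.2, 96.5, 261.9]
tool_rot: [0.998, 0.057, -0.001, 0.0]
wrist_force: [0.2, -0.5, -0.8]
grip_width: 0.242
grip_force: 45.0
```

Emit:
arm_command:
  rows: "0.38 0.04 -0.7 0;0.38 0.04 -0.7 0;0.38 0.04 -0.7 0;0.38 0.04 -0.7 0;0.38 0.04 -0.7 0"

```text
time: 19.73
tool_pos: [523.3, 98.5, 227.2]
tool_rot: [0.998, 0.057, -0.0, 0.0]
wrist_force: [-1.5, -0.1, 1.3]
grip_width: 0.244
grip_force: 45.0
```

Run:
```python
from h import *
i=optics.grab_frame("scene")[140:270,290:440,::-1];j=optics.grab_frame("top")[140:270,220:370,::-1]
cv2.imwrite("pics/c7.png",cv2.resize(np.hstack([i,j]),None,fx=2.66,fy=2.66,interpolation=cv2.INTER_CUBIC))
```

```text
(no output)
```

View pics/c7.png

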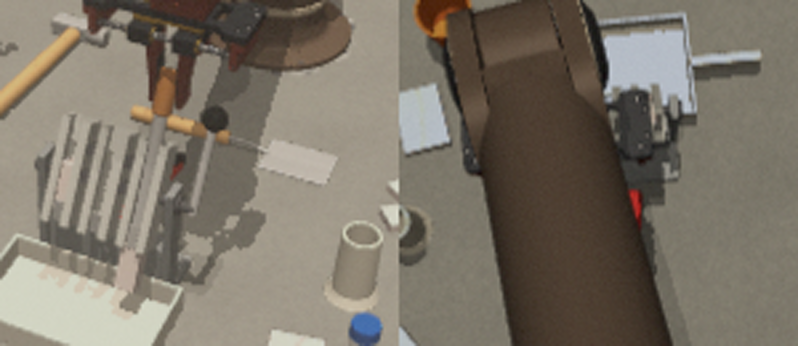

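The rod is deep in the left tube and the bar is emerging at (127,270) over the tray, which has not moved. A bit further.

Emit:
arm_command:
  rows: "0.33 0.04 -0.62 0;0.33 0.04 -0.62 0;0.33 0.04 -0.62 0;0 0 0 0;0 0 0 0;0 0 0 0"

```text
time: 20.58
tool_pos: [533.1, 99.7, 209.4]
tool_rot: [0.998, 0.057, 0.0, 0.0]
wrist_force: [-1.4, -0.9, -2.5]
grip_width: 0.243
grip_force: 45.0
```

Run:
```python
from h import *
shot("scene","s8",(270,150,400,270),5)
```

```text
(no output)
```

View pics/s8.png

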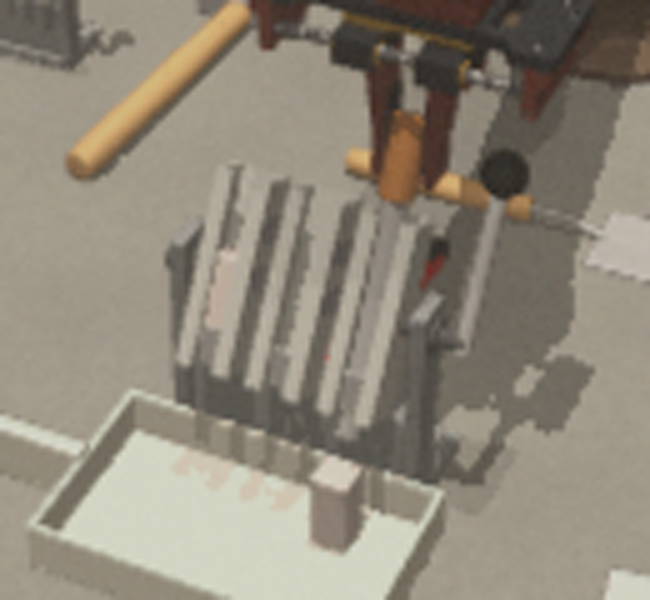

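The left bar dropped and stands in the tray at (335,505). I'm withdrawing along the tube, then shifting 92 mm to the right tube.

Emit:
arm_command:
  rows: "-0.47 -0.05 0.88 0;-0.94 -0.1 1.76 0;-0.94 -0.1 1.76 0;-0.94 -0.1 1.76 0;-0.94 -0.1 1.76 0;-0.94 -0.1 1.76 0;-0.94 -0.1 1.76 0;-0.94 -0.1 1.76 0"

```text
time: 21.62
tool_pos: [462.0, 92.1, 342.5]
tool_rot: [0.998, 0.057, 0.0, 0.0]
wrist_force: [-0.5, 0.3, -0.6]
grip_width: 0.24
grip_force: 45.0
```

Emit:
arm_command:
  rows: "-0.47 -0.05 0.88 0;0.2 -1.8 0 0;0.4 -3.6 0 0;0.4 -3.7 0 0;0 0 0 0;0 0 0 0;0 0 0 0"

```text
time: 22.5
tool_pos: [467.8, 1.8, 350.0]
tool_rot: [0.998, 0.058, -0.0, -0.0]
wrist_force: [0.1, -0.3, -1.1]
grip_width: 0.243
grip_force: 45.0
```

Run:
```python
from h import *
np.set_printoptions(suppress=True,precision=1)
O=np.array([584,61.5,0]);x=np.array([.994,.11,0]);y=np.array([-.11,.994,0]);z=np.array([0,0,1])
g=get_obs()['tool_pos']+[0,0,18.7];d=g-O-140*z
t=.49;u=-np.sin(t)*x+np.cos(t)*z;w=np.cos(t)*x+np.sin(t)*z
print(g,"along",d@u-60-172,"across",d@w,"y",d@y)
m=O+140*z-46*y+60*u;print((px("scene",[m,m+u*(d@u-60-172)])-[290,140])*6)
i=optics.grab_frame("scene")[140:240,290:390,::-1]
cv2.imwrite("pics/s9.png",cv2.resize(i,None,fx=6,fy=6,interpolation=cv2.INTER_CUBIC))
```

```text
[467.8   1.8 368.7] along 27.19513785184671 across -0.045856122362249015 y -46.52354810767566
[[183.9 258.9]
 [195.5 205.2]]
```

View pics/s9.png

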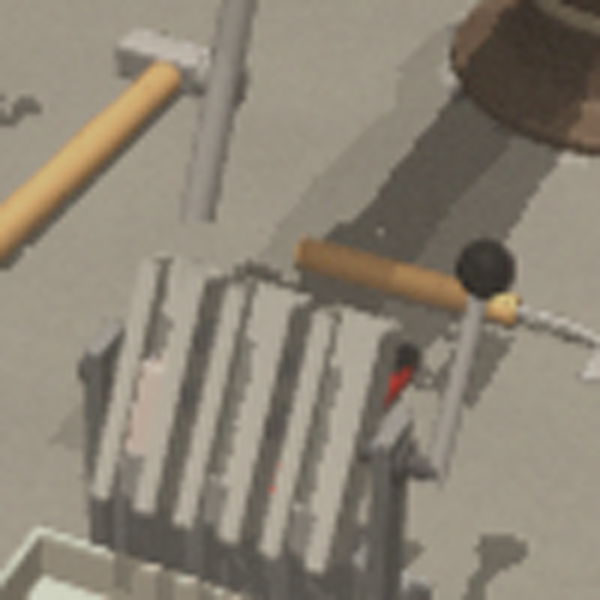

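The foot at (200,216) is just above the right mouth, as predicted. Inserting.

Emit:
arm_command:
  rows: "0.47 0.05 -0.88 0;0.47 0.05 -0.88 0;0.47 0.05 -0.88 0;0.47 0.05 -0.88 0;0.47 0.05 -0.88 0;0 0 0 0"

```text
time: 23.3
tool_pos: [491.4, 3.3, 305.1]
tool_rot: [0.998, 0.057, -0.001, 0.0]
wrist_force: [-0.3, -0.4, -1.4]
grip_width: 0.241
grip_force: 45.0
```

Emit:
arm_command:
  rows: "0.47 0.05 -0.88 0;0.47 0.05 -0.88 0;0.38 0.04 -0.7 0;0.38 0.04 -0.7 0;0.38 0.04 -0.7 0;0.38 0.04 -0.7 0;0.38 0.04 -0.7 0"

```text
time: 24.18
tool_pos: [520.1, 6.3, 252.9]
tool_rot: [0.998, 0.057, -0.0, 0.0]
wrist_force: [-1.4, -0.4, 1.5]
grip_width: 0.24
grip_force: 45.0
```

Emit:
arm_command:
  rows: "0.38 0.04 -0.7 0;0.38 0.04 -0.7 0;0.38 0.04 -0.7 0;0.38 0.04 -0.7 0;0.33 0.04 -0.62 0;0 0 0 0;0 0 0 0"

```text
time: 25.05
tool_pos: [538.2, 8.2, 219.1]
tool_rot: [0.998, 0.057, -0.0, 0.0]
wrist_force: [-0.7, -0.7, -2.7]
grip_width: 0.239
grip_force: 45.0
```

Emit:
arm_command:
  rows: "0.33 0.04 -0.62 0;0.2 0.02 -0.38 0;0 0 0 0;0 0 0 0;0 0 0 0"

```text
time: 25.68
tool_pos: [543.6, 8.8, 209.3]
tool_rot: [0.998, 0.057, -0.0, 0.0]
wrist_force: [-1.6, 0.1, -3.7]
grip_width: 0.239
grip_force: 45.0
```

Run:
```python
from h import *
shot("scene","s10",(270,150,400,270),5)
```

```text
(no output)
```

View pics/s10.png

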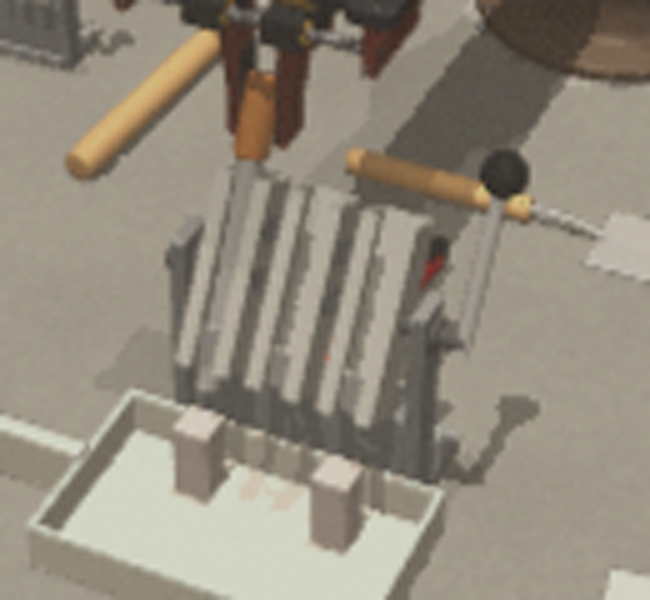

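Both bars stand in the tray at (200,455) and (335,505), and the tubes are empty. I'm withdrawing and returning the rod to its holder.

Emit:
arm_command:
  rows: "-0.47 -0.05 0.88 0;-0.94 -0.1 1.76 0;-0.94 -0.1 1.76 0;-0.94 -0.1 1.76 0;-0.94 -0.1 1.76 0;-0.94 -0.1 1.76 0;-0.94 -0.1 1.76 0;-0.94 -0.1 1.76 0"

```text
time: 26.72
tool_pos: [472.5, 1.3, 342.5]
tool_rot: [0.998, 0.057, 0.0, 0.0]
wrist_force: [0.9, -0.3, -1.8]
grip_width: 0.24
grip_force: 45.0
```

Emit:
arm_command:
  rows: "-0.94 -0.1 1.76 0;-0.94 -0.1 1.76 0;-0.47 -0.05 0.88 0;-1 2 1 0;-1.5 4 0 0;-1.5 5 0 0;-1.5 5 0 0;-1.5 5 0 0"

```text
time: 27.72
tool_pos: [378.8, 210.2, 395.3]
tool_rot: [0.998, 0.057, 0.0, 0.0]
wrist_force: [1.1, 0.2, -1.5]
grip_width: 0.239
grip_force: 45.0
```

Emit:
arm_command:
  rows: "-1.5 5 0 0;-0.8 4 0 0;0 0 0 0;0 0 0 0"

```text
time: 28.22
tool_pos: [356.9, 298.1, 395.0]
tool_rot: [0.998, 0.057, -0.0, 0.0]
wrist_force: [0.0, -0.1, -1.8]
grip_width: 0.245
grip_force: 45.0
```

Emit:
arm_command:
  rows: "0.2 0 -4 0;0 0 -4 0;0 0 -3.2 0;0 0 0 0;0 0 0 0;0 0 0 0"
  newtons: 25

```text
time: 28.98
tool_pos: [359.4, 299.2, 284.8]
tool_rot: [0.998, 0.057, 0.001, -0.001]
wrist_force: [-0.9, -0.7, -1.4]
grip_width: 0.244
grip_force: 25.0
```

Run:
```python
from h import *
print(get_obs()['tool_pos'])
i=optics.grab_frame("scene")[100:250,330:500,::-1];j=optics.grab_frame("top")[150:300,150:320,::-1]
n=cv2.resize(np.hstack([i,j]),None,fx=2.35,fy=2.35,interpolation=cv2.INTER_CUBIC);cv2.imwrite("pics/c11.png",n)
o=cv2.imread("pics/c4.png")
for nm,(x0,y0,x1,y1) in dict(foot=(215,205,260,270),shaft=(235,150,275,220),handle=(245,95,295,150),topfoot=(530,170,570,215),holder=(195,290,250,345)).items():
    r=cv2.matchTemplate(n[y0-20:y1+20 if y1+20<352 else 352,x0-20:x1+20],o[y0:y1,x0:x1],cv2.TM_CCOEFF_NORMED);_,v,_,l=cv2.minMaxLoc(r);print(nm,v,l[0]-20,l[1]-20)
```

```text
[359.38097951 299.16785801 284.81641673]
foot 0.9627077579498291 1 0
shaft 0.9749428629875183 1 0
handle 0.9830699563026428 2 -1
topfoot 0.9493497014045715 -1 0
holder 0.9904502630233765 0 0
```

The rod pose in the grip matches the earlier one to a pixel, so I'm reversing the extraction path.

Emit:
arm_command:
  rows: "0 -0.15 -2 0;0 0 -2.2 0;1.5 0.15 -2.8 0;1 0.1 -2 0;0 0 0 0;0 0 0 0"

```text
time: 29.82
tool_pos: [383.9, 300.2, 193.9]
tool_rot: [0.998, 0.057, 0.0, -0.0]
wrist_force: [-0.4, 0.2, 0.7]
grip_width: 0.241
grip_force: 25.0
```

Emit:
arm_command:
  rows: "1.2 0.12 0.3 0;1.2 0.12 0.3 0;1.3 0.15 0.3 0;1.3 0.15 0.3 0;1.3 0.15 0.2 0;1.2 0.12 0.2 0;0 0 0 0;0 0 0 0"

```text
time: 30.82
tool_pos: [458.2, 307.9, 208.9]
tool_rot: [0.998, 0.057, -0.0, 0.0]
wrist_force: [-0.4, -0.6, -2.1]
grip_width: 0.236
grip_force: 25.0
```

Emit:
arm_command:
  rows: "0 0 -1 0;0 0 -1.2 0;0 0 -1.2 0;0 0 -0.9 0;0 0 0 0;0 0 0 0"

```text
time: 31.58
tool_pos: [458.7, 308.0, 166.4]
tool_rot: [0.998, 0.057, 0.0, -0.0]
wrist_force: [1.2, 0.4, -1.6]
grip_width: 0.229
grip_force: 25.0
```

Emit:
arm_command:
  rows: "0 0 0 0;0 0 0 0;0 0 0 0;0 0 0 0;0 0 0 0"
  jaw: 0.4

```text
time: 32.2
tool_pos: [458.6, 307.9, 166.3]
tool_rot: [0.998, 0.057, 0.0, -0.0]
wrist_force: [1.1, 0.1, 1.4]
grip_width: 0.599
grip_force: 0.0
```

Emit:
arm_command:
  rows: "0 0 2 0;0 0 4 0;0 0 5 0;0 0 5 0;0 -3 0 0;2 -4 0 0;2 -4 0 0;0 0 0 0"

```text
time: 33.2
tool_pos: [500.2, 194.1, 326.2]
tool_rot: [0.999, 0.054, 0.0, 0.001]
wrist_force: [-0.1, 0.8, 0.3]
grip_width: 0.603
grip_force: 0.0
```

Run:
```python
from h import *
np.set_printoptions(suppress=True,precision=1)
a=cv2.imread("pics/s0.png");b=optics.grab_frame("scene")[:,:,::-1];tb=optics.grab_frame("top")[:,:,::-1];ta=cv2.imread("pics/t0.png")
cv2.imwrite("pics/s12.png",b);cv2.imwrite("pics/t12.png",tb)
def m(o,n,x0,y0,x1,y1,p=12):
    r=cv2.matchTemplate(n[max(0,y0-p):y1+p,x0-p:x1+p],o[y0:y1,x0:x1],cv2.TM_CCOEFF_NORMED);_,v,_,l=cv2.minMaxLoc(r);return v,l[0]-p,l[1]-p
print("handle scene",m(a,b,424,190,442,218),"holder",m(a,b,412,222,436,258))
print("bottle",m(a,b,405,255,440,322),"cup",m(a,b,354,274,388,314),"slab",m(a,b,384,260,416,294))
print("cutter top",m(ta,tb,300,208,316,262),"slab top",m(ta,tb,214,168,243,200))
def orange(im):
    h=cv2.cvtColor(im,cv2.COLOR_BGR2HSV);q=np.argwhere((abs(h[...,0].astype(int)-10)<8)&(h[...,1]>120)&(h[...,2]>60));return q
for im,w in((a,(420,185,445,225)),(b,(420,185,445,225)),(ta,(196,208,225,235)),(tb,(196,208,225,235))):
    q=orange(im[w[1]:w[3],w[0]:w[2]]);print(len(q),q.mean(0)[::-1]+w[:2],q.min(0)[::-1]+w[:2])
t3=cv2.imread("pics/t3.png");
n=cv2.resize(tb[90:240,190:400],None,fx=3.8,fy=3.8,interpolation=cv2.INTER_CUBIC)
print("tray vs t3 (3.8x)",m(t3,n,500,195,640,300,40),m(t3,n,280,215,330,300,40))
print(get_obs()['tool_pos'])
```

```text
handle scene (0.5202512741088867, -1, 12) holder (0.3280434310436249, 0, 0)
bottle (0.8823403120040894, 0, 0) cup (0.9977407455444336, 0, 0) slab (0.8197722434997559, 0, 0)
cutter top (0.9402733445167542, 0, 0) slab top (0.36269670724868774, -12, 12)
104 [430.9 203. ] [427 195]
72 [427.9 219.6] [423 214]
42 [207.  219.3] [204 216]<stdin>:13: RuntimeWarning: Mean of empty slice.
  ret = um.true_divide(
Traceback (most recent call last):
ValueError: zero-size array to reduction operation minimum which has no identity
```

Run:
```python
from h import *
np.set_printoptions(suppress=True,precision=1,linewidth=250)
for f in("s0","s12"):
    im=cv2.imread(f"pics/{f}.png");h=cv2.cvtColor(im,cv2.COLOR_BGR2HSV)
    print(f)
    for y in range(188,264,3):print(y," ".join(("o" if h[y,x,0]<18 and h[y,x,1]>110 else " ")+"%3d"%h[y,x,2] for x in range(404,452,2)))
```

```text
s0
188  159  157  156  156  158  154  155  157  157  158  157  155  155  154  158  158  160  158  159  158  157  157  159  156
191  156  154  157  152  156  157  154  155  155  153  154  156  157  157  156  158  156  156  158  157  157  156  155  157
194  157  156  155  154  155  155  155  153  155  154  155  157  156  157  160  157  157  159  159  157  157  158  157  156
197  190  190  187  178  175  155  154  155  155  156  158  156  145 o194 o193 o192  158  159  160  156  161  158  159  157
200  189  191  188  187  188  188  166  155  156  156  158  157  104 o116 o131 o129  140  156  157  157  157  158  160  156
203  185  184  188  187  188  191  158  157  159  160  157  157 o108 o120 o124 o114  157  156  154  156  158  157  156  157
206  188  188  189  188  187  157  159  158  159  159  159  143 o109 o120 o117  113  158  156  157  181  188  154  154  154
209  155  148  143  148  159  160  155  160  159  158  159  127 o113 o119 o114  140  178  207  207  207  206  207  167  154
212  158  158  158  158  160  157  158  157  157  158  156  141  100  114  116  155  134  145  206  166  
[... 4654 characters left out ...]
  118  139  141  138  134  118  161  162  157  161  159  159  159  160  157  159
251  157  156  157  152  195  171  117  124  119  143  142  138  143  183  168  161  160  161  157  157  158  162  159  160
254  162  160  149  186  185  133  132  130  147  198  197  194  188  184  158  160  161  162  158  160  160  160  161  157
257  159  158  174  194  151   94   93  105  168  173  156  163  148  158  158  161  160  161  158  160  160  161  162  160
260  160  170  196  164   95   94   99  156  157  160  170  171  169  171  167  158  161  161  161  161  161  160  160  159
263  149  192  174  112   91  102  157  157  154  101  171  170  170  171  171  159  162  160  162  160  159  160  162  161
```

Emit:
arm_command:
  rows: "0 -4 2 0;0 -4 2 0;0 -4 0 0;0 -4 0 0;0 0 0 0;0 0 0 0"

```text
time: 34.05
tool_pos: [498.4, 39.9, 366.3]
tool_rot: [0.998, 0.059, 0.0, -0.0]
wrist_force: [-0.4, 0.5, 0.7]
grip_width: 0.595
grip_force: 0.0
```

Run:
```python
from h import *
for n,o,f in(("scene","s0","s13"),("top","t0","t13")):
    b=optics.grab_frame(n)[:,:,::-1];cv2.imwrite(f"pics/{f}.png",b);a=cv2.imread(f"pics/{o}.png")
    d=np.abs(b.astype(int)-a).max(2)
    x0,x1,y0,y1=(360,450,210,300) if n=="scene" else (170,262,150,240)
    print(n,x0,y0)
    for y in range(y0,y1,2):print(y,"".join(" " if v<25 else "." if v<45 else "#" for v in d[y,x0:x1]))
```

```text
scene 360 210
210 #  .. ##.########.                                                ########                
212 .  .....########.                                                  ######                 
214  ..#.      ####.                                                  .#####                  
216   #.                                                              .######.                
218    .                                                             .########                
220  ##                                                             .########                 
222                                                                .######.#                  
224                                                               #######..                   
226                                                               ######.  .                  
228                                                              ..####..                     
230           ######..                                          # .## ..                      
232           ####.##.                   
[... 6772 characters left out ...]
                 
224                                       #########.####.                                       
226                                         ##.###..####                                        
228                                         .###..   ..                                         
230                                            .                                                
232                                                                                             
234                                                                                             
236                                                                                             
238
```

Run:
```python
from h import *
np.set_printoptions(suppress=True,precision=1)
im=cv2.imread("pics/t13.png");h=cv2.cvtColor(im,cv2.COLOR_BGR2HSV)
for y in range(178,234,2):print(y," ".join(("o" if h[y,x,0]<18 and h[y,x,1]>100 else " ")+"%3d"%h[y,x,2] for x in range(204,236)))
P=tri([[430.5,214],[404,275]],[[223,226],[228.5,183]]);print(P,np.linalg.norm(P[0,:3]-P[1,:3]))
print("scene on z: handle end z11..90",onz("scene",[[430.5,214]]*4,[11,40,70,100]),"foot",onz("scene",[[404,275]]*2,[8,22]))
print("top foot",onz("top",[[228.5,183]]*2,[8,22]), "top handle",onz("top",[[223,226]]*4,[11,40,70,100]))
```

```text
178   79   80   78   79   78   88  111  125  127  124  125  124  123  149  182  191  190  191  192  190  191  192  191  192  191  189  190  193  192  192  192  148
180  103  102  102  102  113  130  127  126  128  125  125  122  126  124  156  191  193  192  193  191  194  194  193  188  190  191  193  191  194  196  196  195
182  130  126  128  128  129  126  125  127  127  126  124  127  124  123  153  185  193  191  193  188  162  148  145  146  163  180  194  194  196  195  195  197
184  129  128  130  128  128  133  129  126  125  127  124  124  125  126  124  159  194  192  193  159  137  149  136  110   94  162  193  194  196  195  198  197
186  130  127  127  130  128  127  126  123  126  126  126  125  127  127  124  154  189  195  165  136  144  141  124   91  101  165  194  195  197  197  197  196
188  130  127  129  128  125  126  124  125  126  124  124  124  129  125  125  127  161  185  147  140  145  134  101   92  123  172  192  195  197  197  198  198
190  128  126  127  128  125  127  124  126  128  124  126  126  127  127  126  125  160  161  135  144  139  112   
[... 3176 characters left out ...]
5  125  124  125  128  126  124  117  102  105  103   87   77   80   83   78   70   71   70   70   68   69   68   87  105  127  133  127  128  128  130
232  127  127  129  128  124  129  128  127  127  126  126  129  120   99   95   82   69   72   71   71   71   76   93  108  113  109  112  122  124  128  125  126
[[442.5 299.3 120.2  30.1]
 [602.  308.6  14.4  14.9]] 191.5896841676918
scene on z: handle end z11..90 [[305.3 278.5  11. ]
 [339.4 287.4  40. ]
 [374.6 296.7  70. ]
 [409.9 305.9 100. ]] foot [[592.5 313.4   8. ]
 [604.8 317.2  22. ]]
top foot [[606.3 303.2   8. ]
 [603.2 300.   22. ]] top handle [[459.2 310.9  11. ]
 [456.3 304.   40. ]
 [453.2 296.9  70. ]
 [450.1 289.8 100. ]]
```

The rod missed the holder: it leans on the rim, with its handle at top (213,222) and its foot on the slab near top (226,183). I'll locate it precisely and regrip.

Run:
```python
from h import *
np.set_printoptions(suppress=True,precision=1)
P=tri([[430.5,215],[401,276]],[[213,226.5],[225.5,184]]);print(P)
d=P[0,:3]-P[1,:3];L=np.linalg.norm(d);print("len",L,"azimuth of -x dir",np.arctan2(-d[1],-d[0]),"tilt from vertical",np.arccos(d[2]/L))
print("grip pt 25mm below top",P[0,:3]-d/L*25, "at rim x:",P[1,:3]+d*np.array([.7,.75,.8])[:,None])
```

```text
[[444.8 314.8 125.7   1.6]
 [602.5 310.5  11.6   4. ]]
len 194.78299888196105 azimuth of -x dir -0.027176621969421378 tilt from vertical 0.9445133990097971
grip pt 25mm below top [465.  314.2 111.1] at rim x: [[492.1 313.5  91.5]
 [484.2 313.7  97.2]
 [476.3 313.9 102.9]]
```

Emit:
arm_command:
  rows: "-0.6 4 0 -0.07;-0.6 4 0 -0.07;-0.6 4 0 0;-0.6 4 0 0;-0.6 4 0 0;-0.6 4 0 0;-0.5 3.5 0 0;0 0 0 0"

```text
time: 35.15
tool_pos: [455.4, 317.2, 365.7]
tool_rot: [1.0, -0.009, -0.001, -0.001]
wrist_force: [0.3, 0.1, -0.2]
grip_width: 0.601
grip_force: 0.0
```

Emit:
arm_command:
  rows: "0 0 -5 0;0 0 -5 0;0 0 -5 0;0 0 -5 0;0 0 -4 0;0 0 0 0;0 0 0 0"

```text
time: 36.02
tool_pos: [458.3, 313.6, 127.8]
tool_rot: [1.0, -0.013, 0.001, -0.001]
wrist_force: [-0.2, 0.2, 0.6]
grip_width: 0.605
grip_force: 0.0
```

Emit:
arm_command:
  rows: "0 0 -1.5 0;0 0 -1.4 0;0 0 0 0;0 0 0 0"

```text
time: 36.52
tool_pos: [457.7, 313.0, 97.3]
tool_rot: [1.0, -0.013, -0.0, 0.0]
wrist_force: [0.3, 0.6, 0.2]
grip_width: 0.597
grip_force: 0.0
```

Emit:
arm_command:
  rows: "0 0 0 0;0 0 0 0;0 0 0 0;0 0 0 0;0 0 0 0;0 0 0 0;0 0 0 0"
  jaw: 1
  newtons: 6

```text
time: 37.4
tool_pos: [457.7, 313.0, 97.3]
tool_rot: [1.0, -0.013, 0.0, -0.0]
wrist_force: [-0.6, -0.1, 0.8]
grip_width: 0.249
grip_force: 6.0
```

Emit:
arm_command:
  rows: "0.9 0 1.6 0;1.3 0 1.5 0;1.4 0 1.2 0;1.5 0 1 0;1.6 0 0.9 0;1.6 0 0.7 0;0 0 0 0"

```text
time: 38.28
tool_pos: [541.4, 312.6, 166.1]
tool_rot: [1.0, -0.013, 0.0, 0.0]
wrist_force: [-0.0, -0.2, -1.1]
grip_width: 0.245
grip_force: 6.0
```

Emit:
arm_command:
  rows: "0 0 2 0;0 0 3 0;0 0 4 0;0 0 4 0;0 0 0 0;0 0 0 0;0 0 0 0;0 0 0 0"

```text
time: 39.28
tool_pos: [540.2, 312.7, 295.0]
tool_rot: [1.0, -0.013, -0.001, 0.001]
wrist_force: [-0.4, 0.5, -1.1]
grip_width: 0.249
grip_force: 6.0
```

Run:
```python
from h import *
np.set_printoptions(suppress=True,precision=1)
o=get_obs();g=o['tool_pos']+[0,0,18.7];print(g,o['grip_force'],o['grip_width'])
b=optics.grab_frame("scene")[:,:,::-1];cv2.imwrite("pics/s14.png",b);a=cv2.imread("pics/s0.png");h=cv2.cvtColor(b,cv2.COLOR_BGR2HSV)
d=np.abs(b.astype(int)-a).max(2)
x=np.array([1,-.027,0]);z=np.array([0,0,1])
print("grip px",px("scene",[g]))
for t in(0,.2,.4,.6):print(t,px("scene",[g+180*(np.sin(t)*x-np.cos(t)*z),g+130*(np.sin(t)*x-np.cos(t)*z)]).ravel())
c=px("scene",[g])[0].astype(int)
for y in range(c[1]-10,c[1]+110,3):print(y,"".join("o" if (hh[0]<18 and hh[1]>110 and v>25) else " " if v<25 else "#" for v,hh in zip(d[y,c[0]-45:c[0]+45],h[y,c[0]-45:c[0]+45])))
print(c)
```

```text
[540.2 312.7 313.7] 5.999816805124283 0.2493934714518022
grip px [[426.3 179. ]]
0 [416.8 231.8 419.3 218.1]
0.2 [411.4 238.4 415.3 222.8]
0.4 [406.3 243.  411.6 225.9]
0.6 [401.7 245.4 408.4 227.3]
169             ######################## ###o####      #o#ooo###         #######ooo#o##       
172              ########################o#o#######   ###oo#o#                #ooo###         
175              ########################o#####ooooooo#o#oo##                 ####            
178               ########################o###ooooooo##o####                                  
181                ######################o###oooooooo######                                   
184                 #######################ooooooooo##o###                                    
187                   ####################ooooooooo######                                     
190                    ###################oooooooo# ###                                       
193                     ##################     ###                                            
196                      ###############      
[... 2208 characters left out ...]
                         
268                      #######                                                              
271                    ######                                                                 
274                  #######                                                                  
277                 ######                                                                    
280                                                                                           
283                                                                                           
286                                                                                           
[426 179]
```

Emit:
arm_command:
  rows: "0 0 0 0;0 0 0 0;0 0 0 0;0 0 0 0;0 0 0 0;0 0 0 0"
  newtons: 3

```text
time: 40.08
tool_pos: [540.7, 312.9, 296.3]
tool_rot: [1.0, -0.013, 0.0, 0.0]
wrist_force: [-0.1, -0.2, -2.0]
grip_width: 0.25
grip_force: 3.0
```

```bash
cat > tilt.py <<'E'
from h import *
np.set_printoptions(suppress=True,precision=1)
o=get_obs();g=o['tool_pos']+[0,0,18.7];print(g,o['grip_force'],o['grip_width'])
x=np.array([1,-.027,0]);z=np.array([0,0,1])
for n,r in(("scene","s0"),("top","t0")):
    b=optics.grab_frame(n)[:,:,::-1];cv2.imwrite(f"pics/{n}_tilt.png",b);a=cv2.imread(f"pics/{r}.png")
    for t in np.arange(-.3,1.01,.1):
        S=np.arange(30,211,12);p=px(n,[g+s*(np.sin(t)*x-np.cos(t)*z) for s in S]).round().astype(int)
        print(n,"%.1f"%t," ".join("%3d%s"%(b[v,u].max(),"*" if abs(b[v,u].astype(int)-a[v,u]).max()>20 else " ") for u,v in p))
E
python3 tilt.py
```

```text
[540.7 312.9 315. ] 3.0000007152557373 0.24965362374920225
scene -0.3 139* 135* 119* 113* 110* 109* 111* 113* 113  114* 112* 108* 112* 111  111  122 
scene -0.2 138* 136* 105* 107* 109* 110* 111* 112* 111* 112* 112* 114* 112* 124  119  127 
scene -0.1 139* 135* 127* 116* 118* 104* 106* 112* 109* 114* 114* 115* 133* 143* 111  110*
scene 0.0 139* 131* 128* 125* 120* 124* 108* 111* 110* 109* 112* 115* 114* 106* 113* 106 
scene 0.1 140* 129* 131* 128* 132* 130* 128* 128* 116* 114* 115* 115* 105* 112* 104* 114*
scene 0.2 140* 129* 131* 132* 133* 130* 131* 132* 131* 134* 132* 128* 130* 132* 114* 111*
scene 0.3 140* 128* 138  136* 136* 137* 141  139  140  138* 138* 138  138* 112* 149  145 
scene 0.4 140* 128* 136* 133* 131* 135* 137* 131* 131* 133* 139  125* 124* 112* 146  147 
scene 0.5 140* 132* 125* 129* 123* 124* 110* 116* 120* 147  128* 161  118* 142  145  146 
scene 0.6 138* 131* 125* 112* 123* 106* 112* 115* 164  113* 119* 130* 134* 147  146  143 
scene 0.7 138* 117* 107* 112* 109* 114* 111* 149  164  112* 113*  98* 136* 146  143  144 
scene 0.8 138* 117* 107* 111* 112* 110* 110* 162
[... 755 characters left out ...]
p 0.3  34*  23*  26*  35*  37*  76   65*  48*  46*  44*  47*  49*  47*  46*  44*  48*
top 0.4  20*  13*   7*  26*  52   76   74   52*  46*  49*  48*  47*  47*  54*  58*  51*
top 0.5  18*  18*  10*  16*  41*  80   76   66   43*  45*  44*  48*  56*  49*  52*  50*
top 0.6  13*  29*  11*   8*  54   71   70   40*  43   42   47   55*  60* 130  130  132 
top 0.7  18*  44*   3*  18*  58   33*  41*  56   67   65  103  118  129  131  132  127 
top 0.8  19*  49*  25*  52*  32*  61   67   66   66   94  125  124  124  129  133  130 
top 0.9  22*  42*  44*  30*  49*  66   64   67  112  130  129  130  131  128  128  132 
top 1.0  27*  29*  33*  47   63   68   69   94  125  130  128  132  129  133  130  132
```

Emit:
arm_command:
  rows: "-2.5 0 0 0;-2.5 0 0 0;-2.5 0 0 0;0 0 -4 0;0 0 -4 0;0 0 -4 0;0 0 -1.8 0;0 0 0 0"
  newtons: 8

```text
time: 41.18
tool_pos: [465.5, 312.8, 157.8]
tool_rot: [1.0, -0.013, -0.001, 0.0]
wrist_force: [0.1, -0.6, -0.6]
grip_width: 0.246
grip_force: 8.0
```

Emit:
arm_command:
  rows: "0 0 -0.3 0;0 0 -0.3 0;0 0 -0.2 0;0 0 0 0;0 0 0 0"

```text
time: 41.8
tool_pos: [466.1, 314.0, 152.3]
tool_rot: [1.0, -0.012, 0.001, -0.001]
wrist_force: [-2.8, -0.4, 7.6]
grip_width: 0.246
grip_force: 8.0
```

Emit:
arm_command:
  rows: "0.9 0 0.25 0;0.9 0 0.2 0;0.9 0 0.15 0;0.9 0 0.12 0;0.9 0 0.08 0;0.8 0 0 0;0 0 0 0"

```text
time: 42.68
tool_pos: [519.4, 312.7, 158.0]
tool_rot: [1.0, -0.013, 0.0, 0.0]
wrist_force: [-0.2, -0.4, 2.0]
grip_width: 0.25
grip_force: 8.0
```

Emit:
arm_command:
  rows: "0 0 3 0;0 0 4 0;0 0 4 0;0 0 3 0;0 0 0 0;0 0 0 0"

```text
time: 43.42
tool_pos: [518.0, 312.5, 296.6]
tool_rot: [1.0, -0.013, -0.001, 0.001]
wrist_force: [0.7, -0.4, -1.8]
grip_width: 0.247
grip_force: 8.0
```

```bash
python3 tilt.py
```

```text
[518.  312.5 315.3] 7.999953031539917 0.24726311058812653
scene -0.3 118* 117* 111* 110* 111* 108* 104* 114* 112* 110* 110* 111* 111  109  108  110 
scene -0.2 121* 117* 116* 112* 111* 116* 111* 110* 102* 107  101* 110  112  108  140* 121 
scene -0.1 120* 102* 113* 114* 117* 117* 116* 119* 114* 117* 114* 116* 108* 107* 109* 127 
scene 0.0 120* 108* 115* 116* 117* 116* 119* 118* 117* 120* 120* 120* 120* 134* 126  113 
scene 0.1 119* 114* 116* 113* 114* 112* 111* 118* 118* 114* 110* 107* 116* 109* 110* 115*
scene 0.2 106* 112* 110* 108* 107* 106* 106* 103* 106* 105* 114* 111* 115* 127* 113* 113*
scene 0.3 106* 100*  98* 103* 100* 103* 111* 112* 113* 112* 112* 113* 161  114* 114* 144 
scene 0.4  93* 100* 103* 109* 111* 107* 110* 112* 113* 116* 151  162  127* 112* 146  146 
scene 0.5  93* 103* 103* 107* 107* 112* 112* 111* 113* 159  114* 161  114* 147  144  147 
scene 0.6 105* 103* 107* 108* 110* 112* 110* 112* 157  132* 120* 163  107* 147  144  145 
scene 0.7 105* 110* 107* 110* 109* 111* 111* 111* 163  115* 112* 123* 133* 148  146  148 
scene 0.8 105* 109* 110* 112* 108* 111* 109* 112*
[... 754 characters left out ...]
p 0.3  14*  19*  10*  36*  73* 132  117   44*  47*  44*  46*  46*  47*  48*  50*  48*
top 0.4  17*   6*  10*  63* 113  131  126   46*  44*  47*  47*  45*  49*  55*  56*  54*
top 0.5  21*  26*   6*  42*  97* 133  116   96   43*  43*  48*  57*  55*  55*  52*  97 
top 0.6  20*  35*  16*  19*  80   74   37*  48*  64   47*  43*  91  128  126  128  130 
top 0.7  21*  37*  15*  21*  37*  45*  71   79   71   70   67   68   85  116  127  129 
top 0.8  19*  42*  23*  33*  41*  78   70   69   65   67   64   94  120  127  130  130 
top 0.9  23*  30*  31*  43*  65   69   69   70   67   69   75  124  127  124  128  130 
top 1.0  24*  32*  30*  42*  68   69   68   69   64   81  126  131  129  132  130  125
```

The rod is vertical in the grip (the scene profile peaks at tilt 0.0, with the foot at 180 mm). Now over the holder.

Emit:
arm_command:
  rows: "-2 0 0 0;-2 -0.05 0 0;-1.8 -0.05 0 0;0 0 0 0;0 0 0 0;0 0 0 0"
  newtons: 10

```text
time: 44.28
tool_pos: [461.3, 311.7, 298.0]
tool_rot: [1.0, -0.013, -0.0, 0.0]
wrist_force: [0.1, -0.5, -1.0]
grip_width: 0.251
grip_force: 10.0
```

Emit:
arm_command:
  rows: "0 0 -2 0;0 0 -2.5 0;0 0 -1.5 0;0 0 -1 0;0 0 0 0"

```text
time: 44.9
tool_pos: [460.6, 311.8, 227.9]
tool_rot: [1.0, -0.013, -0.0, 0.0]
wrist_force: [0.1, -0.6, -0.8]
grip_width: 0.247
grip_force: 10.0
```

Emit:
arm_command:
  rows: "0 0 -1.5 0;0 0 -1.5 0;0 0 -1.5 0;0 0 -0.9 0;0 0 0 0;0 0 0 0"

```text
time: 45.65
tool_pos: [460.9, 312.2, 174.6]
tool_rot: [1.0, -0.013, 0.0, -0.0]
wrist_force: [0.5, 0.0, -0.7]
grip_width: 0.245
grip_force: 10.0
```

```bash
python3 tilt.py | head -12
```

```text
[460.9 312.2 193.3] 9.999955594539642 0.24476032756547375
scene -0.3 103  122  100* 114  113  107  102  103  118* 117  113  134  163  141  141  139 
scene -0.2 116  124  109* 114  115  111  116  111  109  107  174  146  144  143  145  143 
scene -0.1 116  102  116* 118  117  118  117  117  117  157  145  146  146  145  146  145 
scene 0.0 122  110* 116  117  118  117  120  120  164  147  144  146  145  146  145  187 
scene 0.1 122  110* 112  113  119  114  113  173  143  144  143  144  143  148  187  145 
scene 0.2 107  104  107  114  112  109  108  142  142  141  140  139  148  188  147  146 
scene 0.3 107  109  106  102  111* 109  163  135  137  134  135  138  186  145  145  159 
scene 0.4 107   98*  99* 105* 120  129  134  132  134  135  121  181  147  146  162  160 
scene 0.5  91*  98*  99* 111* 140  192  130  131  122  123  170  147  146  145  161  200 
scene 0.6  91* 103* 110* 112* 119  186  124  123  137  153  172  148  148  141  160  212 
scene 0.7  91* 110* 110* 113* 154  145  115  109* 145  149  146  148  145  147  160  210
```

The rod goes into the holder, whose front wall is now unobstructed. Releasing.

Emit:
arm_command:
  rows: "0 0 -0.2 0;0 0 0 0;0 0 0 0;0 0 0 0;0 0 0 0"
  jaw: 0.4

```text
time: 46.38
tool_pos: [460.7, 311.9, 172.3]
tool_rot: [1.0, -0.013, 0.0, 0.0]
wrist_force: [0.1, 1.2, 0.1]
grip_width: 0.6
grip_force: 0.0
```

Emit:
arm_command:
  rows: "0 0 2 0;0 0 4 0;0 0 5 0;0 0 4 0;0 0 0 0;0.6 -4 0 0.07;0.6 -4 0 0.07;0.6 -4 0 0"

```text
time: 47.38
tool_pos: [478.3, 190.5, 321.1]
tool_rot: [0.998, 0.058, -0.001, 0.0]
wrist_force: [-0.1, 0.0, 0.5]
grip_width: 0.602
grip_force: 0.0
```

```bash
cat > chk.py <<'E'
from h import *
np.set_printoptions(suppress=True,precision=1)
B=optics.grab_frame("scene")[:,:,::-1];T=optics.grab_frame("top")[:,:,::-1];cv2.imwrite("pics/sc.png",B);cv2.imwrite("pics/tc.png",T)
a=cv2.imread("pics/s0.png");t=cv2.imread("pics/t0.png")
def ends(im,w):
    h=cv2.cvtColor(im,cv2.COLOR_BGR2HSV)[w[1]:w[3],w[0]:w[2]];q=np.argwhere((h[...,0]<18)&(h[...,1]>110));return (len(q),q.mean(0)[::-1]+w[:2],q.min(0)[::-1]+w[:2]) if len(q) else 0
print("scene handle",ends(a,(418,185,446,225)),ends(B,(418,185,446,225)))
print("top handle",ends(t,(196,208,224,236)),ends(T,(196,208,224,236)))
def m(o,n,x0,y0,x1,y1,p=10):
    r=cv2.matchTemplate(n[y0-p:y1+p,x0-p:x1+p],o[y0:y1,x0:x1],cv2.TM_CCOEFF_NORMED);_,v,_,l=cv2.minMaxLoc(r);return round(float(v),2),l[0]-p,l[1]-p
for nm,w in dict(holder=(412,226,438,258),bottle=(405,255,440,322),cup=(354,274,388,314),slab=(384,260,416,294)).items():print("scene",nm,m(a,B,*w))
for nm,w in dict(cutter=(300,208,316,262),slab=(214,168,243,200)).items():print("top",nm,m(t,T,*w))
t3=cv2.imread("pics/t3.png");n=cv2.resize(T[90:240,190:400],None,fx=3.8,fy=3.8,interpolation=cv2.INTER_CUBIC)
print("tray vs t3 px/3.8",m(t3,n,520,195,640,300,40),m(t3,n,280,215,330,300,40))
s8=cv2.imread("pics/s10.png");n=cv2.resize(B[150:270,270:400],None,fx=5,fy=5,interpolation=cv2.INTER_CUBIC)
print("bars vs s10 px/5",m(s8,n,170,400,225,505,40),m(s8,n,305,450,365,555,40),"tray corner",m(s8,n,30,400,160,550,30))
E
python3 chk.py
```

```text
scene handle (115, array([431., 203.]), array([427, 195])) (118, array([430.1, 203.9]), array([426, 196]))
top handle (69, array([208.5, 220.2]), array([203, 216])) (1, array([198., 223.]), array([198, 223]))
scene holder (0.92, 0, 0)
scene bottle (1.0, 0, 0)
scene cup (1.0, 0, 0)
scene slab (1.0, 0, 0)
top cutter (0.94, 0, 0)
top slab (0.37, 0, -8)
tray vs t3 px/3.8 (0.97, 4, -2) (0.98, 4, -2)
bars vs s10 px/5 (0.97, -5, 0) (0.98, -5, 0) tray corner (0.99, -6, 0)
```

The rod is back upright in its holder and the bystanders have not moved. Now I'll set the rack upright by the knob.

Emit:
arm_command:
  rows: "2.2 -1.7 0 0;2.3 -1.8 0 0;0 0 0 0;0 0 -4 0;0 0 -4 0;0 0 -2.5 0;0 0 -0.8 0;0 0 0 0"

```text
time: 48.48
tool_pos: [523.2, 157.7, 209.2]
tool_rot: [0.998, 0.058, -0.0, -0.0]
wrist_force: [-0.4, -0.4, 0.6]
grip_width: 0.595
grip_force: 0.0
```

Emit:
arm_command:
  rows: "0 0 0 0;0 0 0 0;0 0 0 0;0 0 0 0;0 0 0 0;0 0 0 0"
  jaw: 1
  newtons: 20

```text
time: 49.22
tool_pos: [524.1, 156.2, 209.9]
tool_rot: [0.998, 0.057, 0.0, 0.0]
wrist_force: [-1.0, -3.5, 6.5]
grip_width: 0.308
grip_force: 20.0
```

Emit:
arm_command:
  rows: "0.9 0.1 0.4 0;0.95 0.1 0.35 0;0.95 0.1 0.25 0;1 0.1 0.15 0;1 0.1 0.08 0;0.35 0.03 0 0;0 0 0 0;0 0 0 0"

```text
time: 50.22
tool_pos: [575.1, 161.5, 221.4]
tool_rot: [0.998, 0.057, -0.0, 0.0]
wrist_force: [-0.6, -4.7, 2.4]
grip_width: 0.309
grip_force: 20.0
```

Emit:
arm_command:
  rows: "0 0 0 0;0 0 0 0;0 0 0 0;0 0 0 0;0 0 0 0"
  jaw: 0.4

```text
time: 50.85
tool_pos: [575.1, 162.4, 221.5]
tool_rot: [0.998, 0.057, 0.0, -0.0]
wrist_force: [0.7, 0.4, -0.3]
grip_width: 0.598
grip_force: 0.0
```

Emit:
arm_command:
  rows: "0 0 3 0;0 0 5 0;0 0 5 0;-4 0 2 0;-5 -3 0 0;-5 -5 0 0;-3 -5 0 0;0 -5 0 0"

```text
time: 51.85
tool_pos: [409.1, -13.1, 372.5]
tool_rot: [0.998, 0.058, 0.001, 0.0]
wrist_force: [1.1, -0.1, 0.6]
grip_width: 0.604
grip_force: 0.0
```

Emit:
arm_command:
  rows: "-2 -5 0 0;0 -5 0 0;0 -5 0 0;0 -5 0 0;0 -5 0 0;0 0 0 0;0 0 0 0"

```text
time: 52.72
tool_pos: [391.1, -261.2, 371.4]
tool_rot: [0.998, 0.058, -0.0, -0.0]
wrist_force: [-0.0, -0.5, 1.0]
grip_width: 0.604
grip_force: 0.0
```

```bash
cat >> chk.py <<'E'
print("knob scene",m(a,B,356,182,374,200,20),"rack",m(a,B,304,185,362,240,20),"top knob",m(t,T,254,170,268,185,15),"mouths",m(t,T,275,170,328,190,15))
# dark blob centroid of knob in top, then tilt
g=T[165:195,245:275].max(2);q=np.argwhere(g<45);k=q.mean(0)[::-1]+[245,165];print(k,len(q),onz("top",[k],240))
E
python3 chk.py
```

```text
scene handle (115, array([431., 203.]), array([427, 195])) (114, array([429.9, 203.9]), array([426, 196]))
top handle (69, array([208.5, 220.2]), array([203, 216])) (64, array([209.4, 218.7]), array([205, 215]))
scene holder (0.99, 0, 0)
scene bottle (1.0, 0, 0)
scene cup (1.0, 0, 0)
scene slab (1.0, 0, 0)
top cutter (1.0, 0, 0)
top slab (1.0, 0, 0)
tray vs t3 px/3.8 (0.97, 4, -2) (0.98, 4, -2)
bars vs s10 px/5 (0.97, -5, -1) (0.98, -6, 0) tray corner (0.99, -6, 0)
knob scene (0.99, 0, 0) rack (0.81, 0, 0) top knob (0.97, 0, 0) mouths (0.68, 0, 0)
[262.5 179.7] 84 [[568.3 155.3 240. ]]
```

```bash
python3 -c "
from rig import env
print(env.finish_job())"
```

```text
the job is handed in; nothing more can be done
None
```

I've handed the job in: both jammed bars (the middle tube was empty) are in the tray, the rod is back in its holder after one missed placement that I corrected, the rack is upright, and the bystanders are where they started; the hand-in returned no verdict.

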